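# Shift the mixer drive into the yellow gear

### The job

Shift the paint mixer's gear lever into the slot marked by the yellow stud: with the fingertips push the knob out of its slot to the cross channel, along it to the lane of the yellow stud, and fully home into that slot, without running into a slot of another colour on the way. Only push the lever, gently and never gripping it, leave everything else on the table alone, and move the hand clear at the end.

Things in the scene. Friction and masses are not known exactly. Their poses are not given: they have to be found in the camera images.
- drive: Green gearbox of a paint mixer, fixed to the table, 110 (its x) by 120 mm (its y), steel gate plate on top, 95 mm high. Origin: centre of its underside; x away from the robot, y left (yaw within 0.25 rad), z up. A grey motor (85 mm high) sticks out on its right to y = -160 mm. The lever's pivot lies 30 mm above the origin.
- gate (a point): Middle of the gate, on top of the plate, axes as the gearbox. The gate: a cross channel along y at x = 0, 18 mm wide, and three lanes along x at y = -22, 0, +22 mm, 16 mm wide, parted by 6 mm tongues with round ends. The six lane ends are the slots: fully home the stick's axis is 22 to 23 mm from x = 0. It can change lanes only within about 4 mm of x = 0.
- knob (a point): Centre of the lever's black ball knob, 34 mm in diameter, atop a straight 10 mm steel stick that tilts about a fixed pivot, 125 mm from it: 155 mm above the table when upright, about 141 mm in a corner slot. Each slot or side lane puts it about 41 mm from upright. It stays where it is left; about 2 to 4 N at the knob moves it.
- stick_in_gate (a point): Point on the stick's axis 63 mm from the pivot, where it passes the gate plate.
- gate_fore (a joint): Lever tilt along the gearbox's x, rad: 0 in the cross channel, +0.336 fully home in a far slot (away from the robot), -0.336 fully home in a near slot. Starts between -0.33 and -0.26 (near slot of the middle lane).
- gate_cross (a joint): Lever tilt along the gearbox's y, rad: 0 in the middle lane, +0.336 in the left lane (+y), -0.336 in the right lane. The knob lies from the pivot at 125 mm x (sin fore, sin cross x cos fore, cos cross x cos fore) in the gearbox's frame.
- stud_yellow: Round stud, 19 mm across, 3 mm high, on the gate plate just beyond the end of one slot, 42 mm from the cross channel's middle line, in line with the lane; origin at its underside. Colour yellow: marks the slot that the lever must end in. Yellow, red, blue and white swap among the four corner slots.
- stud_red: Round stud, 19 mm across, 3 mm high, on the gate plate just beyond the end of one slot, 42 mm from the cross channel's middle line, in line with the lane; origin at its underside. Colour red: wrong slot.
- stud_blue: Round stud, 19 mm across, 3 mm high, on the gate plate just beyond the end of one slot, 42 mm from the cross channel's middle line, in line with the lane; origin at its underside. Colour blue: wrong slot.
- stud_white: Round stud, 19 mm across, 3 mm high, on the gate plate just beyond the end of one slot, 42 mm from the cross channel's middle line, in line with the lane; origin at its underside. Colour white: wrong slot.
- stud_green: Round stud, 19 mm across, 3 mm high, on the gate plate just beyond the end of one slot, 42 mm from the cross channel's middle line, in line with the lane; origin at its underside. Colour green: wrong slot, always the far end of the middle lane.
- stud_black: Round stud, 19 mm across, 3 mm high, on the gate plate just beyond the end of one slot, 42 mm from the cross channel's middle line, in line with the lane; origin at its underside. Colour black: always the near end of the middle lane, the slot that the lever starts in.
- letter_1: Loose sawn wooden letter O, 45x46x13 mm, left of the gearbox; origin at the centre of its underside. Bystander: leave it alone.
- wood_block_1: Loose pine off-cut, 50x60x20 mm, right of the motor; origin at the centre of its underside. Bystander: leave it alone.
- enamel_2: Blue enamel tin, 70 mm across, 72 mm high, standing to the left; origin at the centre of its underside. Bystander: leave it alone.

How it is judged:
By the outcome, as a careful person would: the job done as asked, in the order asked, and still so for the second after the job is handed in, with the robot touching nothing.
It also fails if it takes over 48 s, if anything falls off the work surface, if the arm or the gripper's body presses on something with over 40 N, if the wrist force passes 120 N, or if a joint passes its speed limit or range.

### The arm

A 6-joint arm with a two-finger parallel gripper is mounted at the origin on a cart in front of the work surface, level with it; the furniture and walls round the work are solid. World frame = base frame: x ahead of the robot, y to its left, z up, the work surface at z = 0. Lengths are in m, angles in rad, forces in N, time in s.
With the tool pointing down it reaches from about 0.3 to 0.775 m from the base axis. Payload 14.6 kg.
Tool frame: the origin (TCP) lies midway between the tips of the shut fingers; the grasp point (between the pads) lies 19 mm behind it (ctrl.pinch_z is the distance from the TCP to the grasp point, in m); z points along the fingers, y is the line along which they close (so a half turn about z gives the same grasp; the last joint's range is limited). The gripper opens to 94 mm and grips with 3 to 60 N. Pads are 16 mm wide; open, the fingers measure 119 mm over their backs; the gripper's body (75 mm by 177 mm) begins 78 mm behind the grasp point.
Start: joints at [-1.247, 0.3, 1.521, -0, 1.321, -0.067], TCP at [0.21, -0.509, 0.205] pointing down, gripper open.
Joint ranges: [-3.03, 3.03], [-0.79, 2.21], [0.23, 2.52], [-1.04, 4.18], [0, 3.07], [-2.55, 2.55]. Speed limits (rad/s): [2.22, 2.22, 2.57, 3.14, 3.14, 3.14].

### API

Orientations are given as [roll, pitch, yaw] about the fixed x, y, z axes, in that order (R = Rz(yaw) Ry(pitch) Rx(roll)).
In Python, from station import ctrl gives the robot as it stands.
- The arm moves only by the tool jog_arm, never from a script. Its argument "motion" is a list of rows, each a list of 7 numbers: the shift along the tool's x, y, z in m, then the turn, a rotation vector about the tool's x, y, z in rad, then the opening, from -1 (shut) to 1 (fully open). In form: [[tx, ty, tz, rx, ry, rz, gripper], ...]. A call has 1 to 5 rows; each row shifts and turns the commanded pose from where the row before left it, along the tool's axes as they then stand; what a row does not reach is not made up. A row lasts 1/10 s, in which the tool goes at most 50 mm and 8.59 degrees, less where a joint would pass 70% of its speed; a pose out of reach is approached as far as the arm can. A call is refused whole if a number of a shift passes 0.05 or a number of a turn 0.15, either way. A call with a gripper value outside its range is refused whole. The fingers move at their own pace and stop on an object; "squeeze" is the grip in N (left out, the last holds). Time passes only in rows, so rows that do not move let the fingers close. It gives the time, the measured TCP pose, the force, the opening and the grip force at its end, in the units of the state.
- ctrl.get_obs(): the state, without advancing time (a new reading comes with each control period).
- ctrl.camera(name): name is "side" or "top"; returns the picture (384x512x3 uint8, red, green, blue); there is no depth.
- ctrl.camera_model(name): a dict with "intrinsics" (3x3 intrinsics, pixels), "k1" (the pictures are not rectified: a ray, as slopes to the right and down, at radius r is drawn at 1 + k1 r^2 times it, then the intrinsics apply), "rvec" (rotation vector, rad) and "tvec" (3), from world to camera coordinates, as OpenCV has them. Camera axes: x right, y down, z forward; pixel columns grow to the right and rows downward; lengths in m; the calibration is good to about 2 mm. A picture is of the moment at which its call begins. camera_model takes no time and is no camera call.
- ctrl.hand_in(): hands the job in; it is judged then, once.
The state is a dict: "time_s": time; "qpos": joint angles; "joint_vel": joint speeds; "tau": joint torques, N m; "ee_pos": TCP position; "eef_rot": TCP orientation; "force": force on the tool from outside, world axes, zero at the start; "moment": the same for the moment, N m; "grip_width": finger opening in m; "grip_force": force on a finger pad.
Only numpy, scipy, OpenCV 4.12 (cv2) and the standard library are available. Lean on these libraries where they do the work, as an engineer would, in place of code of your own. Each camera call takes 0.05 s, during which the arm holds its last target. There are 200 camera calls.

## Working session

There is one attempt and no reset: what is moved stays moved. The work goes in short steps, Python scripts to look and compute and a tool call to move; the robot and the scene stay as the last step left them, time stands still between calls to the robot, and variables do not carry over. Pictures are saved under pics/ and viewed, at most 10 in all, crops included, and the job is handed in when it is done.

Besides the shell and the picture viewer there is one more tool, called after "Emit:" by a JSON object that holds its "op" and its "data", one argument or row to a line. jog_arm: Moves the arm, as the interface text tells. Its arguments: {"type":"object","properties":{"motion":{"type":"array"},"squeeze":{"type":"number"}},"required":["motion"]}

```bash
mkdir -p pics
python3 - <<'E'
from station import ctrl
import cv2
for n in("top","side"):
    cv2.imwrite(f"pics/{n}0.png",ctrl.camera(n)[:,:,::-1]); print(ctrl.camera_model(n))
o=ctrl.get_obs();print(o)
E
```

```text
{'intrinsics': array([[456.12842043,   0.        , 253.74932068],
       [  0.        , 456.12842043, 194.14299668],
       [  0.        ,   0.        ,   1.        ]]), 'k1': 0.012045412663690962, 'rvec': array([ 2.19351527, -2.02461443,  0.2149236 ]), 'tvec': array([-0.12309133,  0.48652978,  1.15626889])}
{'intrinsics': array([[356.30721981,   0.        , 258.44421822],
       [  0.        , 356.30721981, 193.69690628],
       [  0.        ,   0.        ,   1.        ]]), 'k1': -0.06871107889368763, 'rvec': array([ 0.63067901, -2.48794619,  1.3712264 ]), 'tvec': array([0.3866    , 0.26082999, 0.66498758])}
{'time_s': 0.1, 'qpos': array([-1.24657562e+00,  3.00425442e-01,  1.52148423e+00,  4.46135895e-06,
        1.32064738e+00, -6.65876662e-02]), 'joint_vel': array([-0.0010177 , -0.00132827, -0.0014206 ,  0.00016961,  0.00032939,
        0.00170808]), 'tau': array([-8.93315628e-04, -5.32644582e+01, -3.53282475e+01,  7.09276437e-02,
        2.35144689e-02, -6.84691327e-05]), 'ee_pos': array([ 0.2094532 , -0.50833183,  0.20495233]), 'eef_rot': array([-3.14063068e+00, -6.84815047e-05,  3.90807236e-01]), 'force': array([ 0.55980301, -0.39711017,  1.22705446]), 'moment': array([ 0.00785237, -0.02443107, -0.00274651]), 'grip_force': 0.0, 'grip_width': 0.09383030360872349}
```

View pics/top0.png

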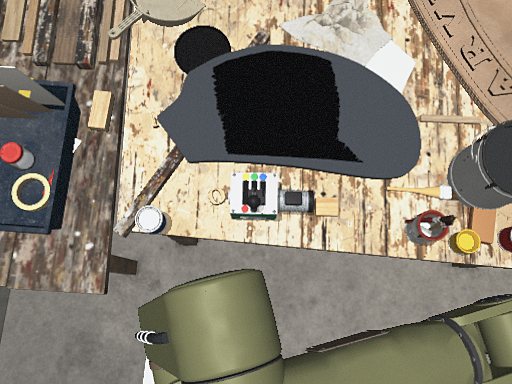

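View pics/side0.png

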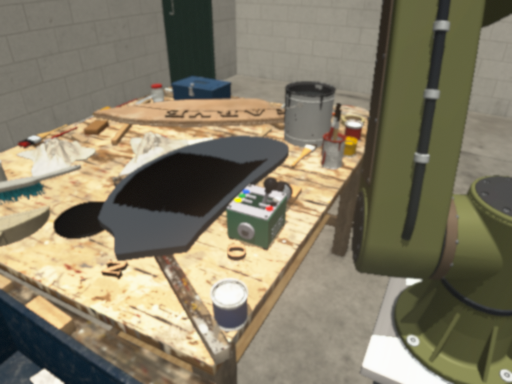

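```bash
cat > h.py <<'E'
import numpy as np,cv2
from station import ctrl
M={n:ctrl.camera_model(n) for n in("top","side")}
def ray(n,uv):
    m=M[n];K=m["intrinsics"];d=np.array([m["k1"],0,0,0,0.])
    p=cv2.undistortPoints(np.array([[uv]],float),K,d)[0,0]
    R=cv2.Rodrigues(m["rvec"])[0]
    return -R.T@m["tvec"],R.T@np.array([*p,1])
def onz(n,uv,z):
    c,d=ray(n,uv);return c+d*(z-c[2])/d[2]
def proj(n,P):
    m=M[n];return cv2.projectPoints(np.array([P],float),m["rvec"],m["tvec"],m["intrinsics"],np.array([m["k1"],0,0,0,0.]))[0][0,0]
def two(a,b):
    c1,d1=ray("top",a);c2,d2=ray("side",b)
    s=np.linalg.lstsq(np.c_[d1,-d2],c2-c1,rcond=None)[0]
    p,q=c1+d1*s[0],c2+d2*s[1];return (p+q)/2,np.linalg.norm(p-q)
E
python3 - <<'E'
from h import *
a=cv2.imread("pics/top0.png")[160:230,200:350];b=cv2.imread("pics/side0.png")[170:250,215:315]
a=cv2.resize(a,None,fx=5,fy=5,interpolation=2)[:350];b=cv2.resize(b,None,fx=3,fy=3,interpolation=2)
o=np.zeros((590,750,3),np.uint8);o[:350]=a;o[350:,:300]=b
cv2.imwrite("pics/c.png",o)
t=cv2.imread("pics/top0.png");hsv=cv2.cvtColor(t,40)
roi=np.zeros(t.shape[:2],np.uint8);roi[168:218,228:282]=1
for k,lo,hi in(("y",(22,150,150),(34,255,255)),("b",(105,140,120),(125,255,255)),("g",(45,120,100),(80,255,255)),("r",(0,150,120),(8,255,255))):
    m=cv2.inRange(hsv,lo,hi)*roi
    n,_,s,c=cv2.connectedComponentsWithStats(m)
    for i in range(1,n):
        if s[i,4]>5: print(k,s[i],c[i].round(1),onz("top",c[i],.0965).round(4))
E
```

```text
b [260 174   7   7  32] [262.8 176.6] [ 0.5329 -0.1037  0.0965]
g [252 174   6   6  29] [254.2 176.2] [ 0.5321 -0.0819  0.0965]
g [249 214  10   1  10] [253.5 214. ] [ 0.4342 -0.0878  0.0965]
r [242 205   6   7  32] [244.5 208.2] [ 0.4473 -0.064   0.0965]
```

View pics/c.png

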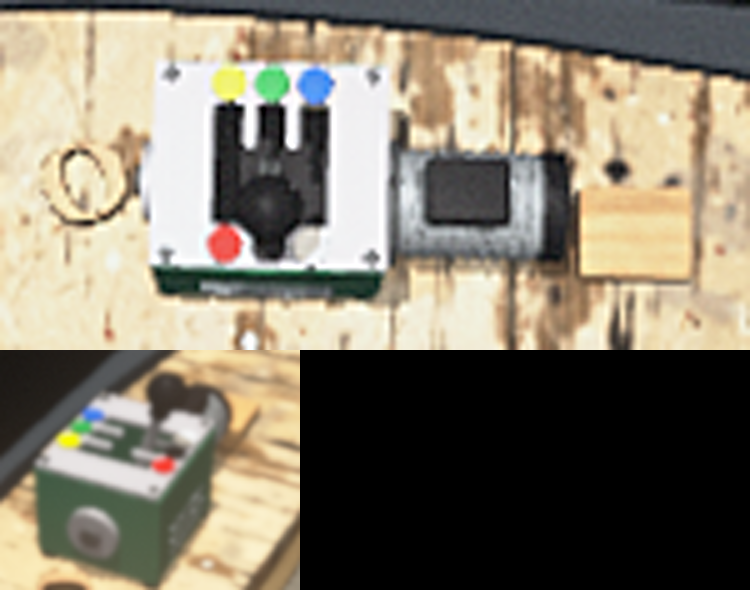

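The crop shows the yellow stud at the far left (245.6, 176.8), green at the far middle, blue at the far right, red at the near left and white at the near right. The knob is in the near middle slot, at (254, 201) in the top view and about (270.7, 185) in the side view. Route: +x to the channel, +y to the left lane, then +x home.

Run:
```python
from h import *
t=cv2.imread("pics/top0.png")
hsv=cv2.cvtColor(t,40); m=cv2.inRange(hsv,(18,80,150),(38,255,255)); r=np.zeros_like(m); r[172:182,241:250]=1
y,x=np.nonzero(m*r); yel=(x.mean(),y.mean()); print(yel,len(x))
zs=.0965
S={k:onz("top",p,zs)[:2] for k,p in dict(y=yel,g=(254.2,176.2),b=(262.8,176.6),r=(244.5,208.2)).items()}
L=dict(y=(.042,.022),g=(.042,0),b=(.042,-.022),r=(-.042,.022))
a=np.array([L[k] for k in S]);w=np.array([S[k] for k in S])
A=(a-a.mean(0));W=(w-w.mean(0));yaw=np.arctan2((A[:,0]*W[:,1]-A[:,1]*W[:,0]).sum(),(A*W).sum())
c,s=np.cos(yaw),np.sin(yaw);R=np.array([[c,-s],[s,c]]);o=w.mean(0)-R@a.mean(0)
print("yaw",yaw,"gate",o,"res mm",((w-(a@R.T+o))*1e3).round(1).tolist())
np.savez("pose.npz",R=R,o=o,yaw=yaw)
k=onz("top",(254,201.2),.15);print("knob top-ray",k, "gear",R.T@(k[:2]-o)); print(two((254,201.2),(270.7,185)))
for f in(-.33,-.26):
    P=np.r_[R@[.125*np.sin(f),0]+o,.03+.125*np.cos(f)];print(f,P,proj("top",P),proj("side",P))
```

```text
(np.float64(245.45714285714286), np.float64(176.0857142857143)) 35
yaw 0.05004271014951036 gate [ 0.49004758 -0.08378333] res mm [[-0.2, 0.3], [0.2, -0.1], [-0.2, -0.2], [0.2, -0.0]]
knob top-ray [ 0.45670909 -0.08700607  0.15      ] gear [-0.03345796 -0.00155105]
(array([ 0.45606849, -0.0874635 ,  0.14570581]), np.float64(0.003056831649219827))
-0.33 [ 0.44959291 -0.08580948  0.14825529] [253.26909369 204.1801955 ] [272.25875073 184.91322112]
-0.26 [ 0.45795274 -0.08539078  0.15079875] [253.37576307 200.58032305] [268.99267457 183.16885877]
```

Emit:
{"op": "jog_arm", "data": {
  "motion": [
    [0, 0, 0, 0, 0, 0.114, -1],
    [0, 0, 0, 0, 0, 0.114, -1],
    [0, 0, 0, 0, 0, 0.113, -1],
    [0.01, -0.02, 0, 0, 0, 0, -1],
    [0.017, -0.034, 0, 0, 0, 0, -1]
  ],
  "squeeze": 5
}}

```text
time_s: 0.6
ee_pos: [0.2333, -0.4532, 0.2047]
eef_rot: [-3.141, 0.0, 0.048]
force: [1.7, 0.1, -0.1]
grip_width: 0.0574
grip_force: 0.0
```

Emit:
{"op": "jog_arm", "data": {
  "motion": [
    [0.017, -0.034, 0, 0, 0, 0, -1],
    [0.017, -0.034, 0, 0, 0, 0, -1],
    [0.017, -0.034, 0, 0, 0, 0, -1],
    [0.017, -0.034, 0, 0, 0, 0, -1],
    [0.017, -0.034, 0, 0, 0, 0, -1]
  ]
}}

```text
time_s: 1.1
ee_pos: [0.3104, -0.2777, 0.2053]
eef_rot: [-3.141, 0.0, 0.05]
force: [0.3, -0.6, -0.1]
grip_width: 0.0172
grip_force: 0.0
```

Emit:
{"op": "jog_arm", "data": {
  "motion": [
    [0.017, -0.034, 0, 0, 0, 0, -1],
    [0.017, -0.034, 0, 0, 0, 0, -1],
    [0.017, -0.034, 0, 0, 0, 0, -1],
    [0.017, -0.034, 0, 0, 0, 0, -1],
    [0, 0, 0, 0, 0, 0, -1]
  ]
}}

```text
time_s: 1.6
ee_pos: [0.3722, -0.1371, 0.2054]
eef_rot: [-3.141, -0.0, 0.054]
force: [-0.3, 0.4, -0.4]
grip_width: 0.0008
grip_force: 0.0
```

Emit:
{"op": "jog_arm", "data": {
  "motion": [
    [0.013, -0.023, 0, 0, 0, 0, -1],
    [0.012, -0.023, 0.01, 0, 0, 0, -1],
    [0, 0, 0.03, 0, 0, 0, -1],
    [0, 0, 0.03, 0, 0, 0, -1],
    [0, 0, 0, 0, 0, 0, -1]
  ]
}}

```text
time_s: 2.1
ee_pos: [0.3922, -0.0926, 0.1326]
eef_rot: [-3.14, 0.006, 0.05]
force: [-0.1, -0.4, -0.4]
grip_width: 0.0003
grip_force: 0.0
```

```bash
cat >> h.py <<'E'
def gear():
    d=np.load("pose.npz");o=ctrl.get_obs();p=o["ee_pos"]
    print("t",o["time_s"],"tcp gear mm",(d["R"].T@(p[:2]-d["o"])*1e3).round(1),"z",p[2].round(4),"yawerr",(o["eef_rot"][2]-d["yaw"]).round(3),"F",o["force"].round(1))
E
python3 -c "
from h import *
gear()"
```

```text
t 2.1 tcp gear mm [-98.2  -3.9] z 0.1326 yawerr -0.0 F [-0.1 -0.4 -0.4]
```

Emit:
{"op": "jog_arm", "data": {
  "motion": [
    [0.01, -0.003, 0, 0, 0, 0, -1],
    [0.012, 0, 0, 0, 0, 0, -1],
    [0.01, 0, 0, 0, 0, 0, -1],
    [0.004, 0, 0, 0, 0, 0, -1],
    [0.004, 0, 0, 0, 0, 0, -1]
  ]
}}

```text
time_s: 2.6
ee_pos: [0.4342, -0.0878, 0.1357]
eef_rot: [3.142, 0.0, 0.05]
force: [-3.5, 0.5, 1.3]
grip_width: 0.0004
grip_force: 1.5
```

Emit:
{"op": "jog_arm", "data": {
  "motion": [
    [0.005, 0, 0, 0, 0, 0, -1],
    [0.005, 0, 0, 0, 0, 0, -1],
    [0.005, 0, 0, 0, 0, 0, -1],
    [0, 0, 0, 0, 0, 0, -1]
  ]
}}

```text
time_s: 3.0
ee_pos: [0.4493, -0.0871, 0.1354]
eef_rot: [-3.142, -0.0, 0.05]
force: [-0.9, 0.4, 0.7]
grip_width: 0.0006
grip_force: 0.4
```

Run:
```python
from h import *
gear()
o=np.zeros((590,750,3),np.uint8)
a=ctrl.camera("top")[160:230,200:350,::-1];b=ctrl.camera("side")[150:230,215:315,::-1]
o[:350]=cv2.resize(a,None,fx=5,fy=5,interpolation=2);o[350:,:300]=cv2.resize(b,None,fx=3,fy=3,interpolation=2)
cv2.imwrite("pics/d.png",o)
```

```text
t 3.0 tcp gear mm [-40.8  -1.2] z 0.1354 yawerr -0.0 F [-0.9  0.4  0.7]
```

View pics/d.png

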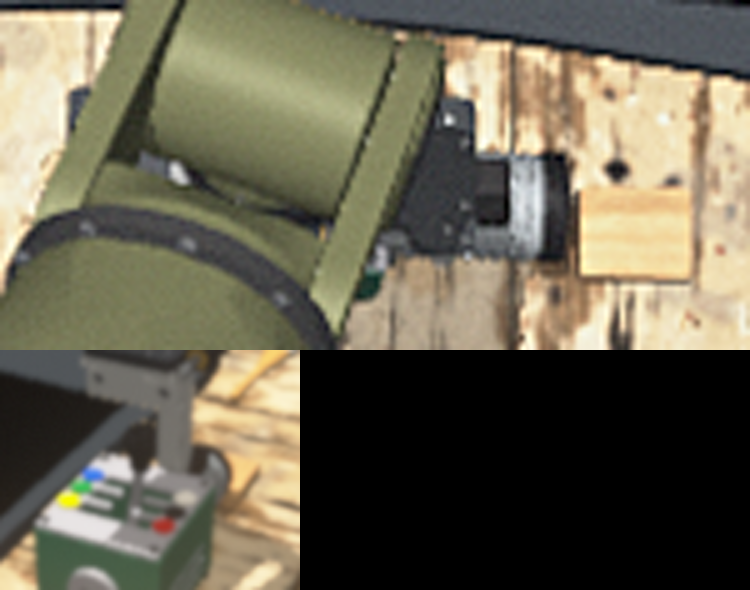

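The arm hides the gate in the top view. In the side view the finger is behind the knob (about x 155, y 440 in the crop), with the lever about half-way to the channel. I'll continue about 15 mm, back off and check.

Emit:
{"op": "jog_arm", "data": {
  "motion": [
    [0.005, 0, 0, 0, 0, 0, -1],
    [0.005, 0, 0, 0, 0, 0, -1],
    [0.005, 0, 0, 0, 0, 0, -1],
    [0, 0, 0, 0, 0, 0, -1]
  ]
}}

```text
time_s: 3.5
ee_pos: [0.4644, -0.0863, 0.1354]
eef_rot: [-3.142, -0.0, 0.05]
force: [-0.8, 0.5, 0.3]
grip_width: 0.0005
grip_force: 0.3
```

Emit:
{"op": "jog_arm", "data": {
  "motion": [
    [-0.01, 0, 0, 0, 0, 0, -1],
    [-0.03, 0, 0, 0, 0, 0, -1],
    [0, 0.03, 0, 0, 0, 0, -1],
    [0, 0.03, 0, 0, 0, 0, -1],
    [0, 0, 0, 0, 0, 0, -1]
  ]
}}

```text
time_s: 4.0
ee_pos: [0.4263, -0.1504, 0.1356]
eef_rot: [3.141, -0.001, 0.047]
force: [0.7, 0.5, 0.1]
grip_width: 0.0003
grip_force: 0.0
```

```bash
cat >> h.py <<'E'
def side(f,fn,cr=0):
    """crop of side view, with predicted knob circle pixel centre for joint guess f=(fore,cross)"""
    d=np.load("pose.npz");im=ctrl.camera("side")[:,:,::-1]
    def pt(l):return np.r_[d["R"]@[l*np.sin(f),l*np.sin(cr)*np.cos(f)]+d["o"],.03+l*np.cos(cr)*np.cos(f)]
    print("pred knob",proj("side",pt(.125)),"stick .080",proj("side",pt(.08)))
    cv2.imwrite(fn,cv2.resize(im[150:250,220:320],None,fx=6,fy=6,interpolation=2))
E
python3 -c "
from h import *
gear();side(0,'pics/e.png');side(-.1,'pics/e.png')"
```

```text
t 4.0 tcp gear mm [-67.  -63.4] z 0.1356 yawerr -0.003 F [0.7 0.5 0.1]
pred knob [256.56644331 178.59240988] stick .080 [256.52096661 194.69746567]
pred knob [261.36324179 179.98579895] stick .080 [259.49989222 195.61280441]
```

View pics/e.png

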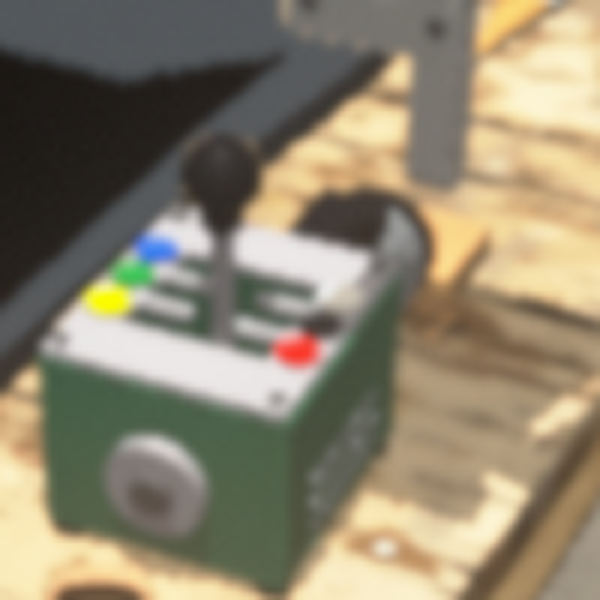

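Side view: the lever stands upright with the knob at (257, 179.7), against a prediction of (256.6, 178.6) for fore = 0, so it is in the cross channel. Next I'll push it left from its right side.

Emit:
{"op": "jog_arm", "data": {
  "motion": [
    [0.03, 0, 0, 0, 0, 0, -1],
    [0.03, 0, 0, 0, 0, 0, -1],
    [0.007, 0, 0, 0, 0, 0.003, -1],
    [0, -0.01, 0, 0, 0, 0, -1],
    [0, 0, 0, 0, 0, 0, -1]
  ]
}}

```text
time_s: 4.6
ee_pos: [0.4923, -0.1334, 0.1352]
eef_rot: [-3.141, 0.001, 0.048]
force: [-0.5, 0.1, 0.2]
grip_width: 0.0006
grip_force: 0.0
```

```bash
python3 -c "
from h import *
gear()"
```

```text
t 4.6 tcp gear mm [ -0.2 -49.7] z 0.1352 yawerr -0.002 F [-0.5  0.1  0.2]
```

Emit:
{"op": "jog_arm", "data": {
  "motion": [
    [0, -0.01, 0, 0, 0, 0, -1],
    [0, -0.006, 0, 0, 0, 0, -1],
    [0, -0.005, 0, 0, 0, 0, -1],
    [0, -0.005, 0, 0, 0, 0, -1],
    [0, -0.005, 0, 0, 0, 0, -1]
  ]
}}

```text
time_s: 5.1
ee_pos: [0.4919, -0.1038, 0.1357]
eef_rot: [3.141, -0.0, 0.047]
force: [0.3, -1.5, 1.3]
grip_width: 0.0005
grip_force: 0.9
```

Emit:
{"op": "jog_arm", "data": {
  "motion": [
    [0, -0.005, 0, 0, 0, 0, -1],
    [0, -0.005, 0, 0, 0, 0, -1],
    [0, -0.005, 0, 0, 0, 0, -1]
  ]
}}

```text
time_s: 5.4
ee_pos: [0.4911, -0.0886, 0.1354]
eef_rot: [-3.142, 0.0, 0.047]
force: [0.3, -2.6, -0.7]
grip_width: 0.0005
grip_force: 0.9
```

```bash
python3 -c "
from h import *
gear()
side(0,'pics/f.png',.2)"
```

```text
t 5.4 tcp gear mm [ 0.8 -4.9] z 0.1354 yawerr -0.003 F [ 0.3 -2.6 -0.7]
pred knob [251.8994856  184.36331043] stick .080 [253.64015266 198.47303061]
```

View pics/f.png

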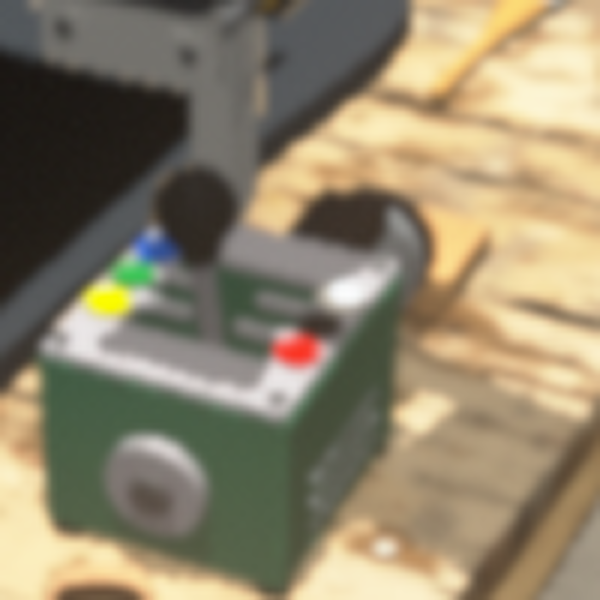

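Knob at (252.8, 186.2), which fits cross ≈ 0.2–0.22 with fore ≈ 0. I'll continue left.

Emit:
{"op": "jog_arm", "data": {
  "motion": [
    [-0.001, -0.004, 0, 0, 0, 0.003, -1],
    [0, -0.004, 0, 0, 0, 0, -1],
    [0, -0.004, 0, 0, 0, 0, -1]
  ]
}}

```text
time_s: 5.75
ee_pos: [0.4894, -0.0768, 0.1353]
eef_rot: [-3.142, 0.0, 0.044]
force: [0.4, -2.0, -0.8]
grip_width: 0.0005
grip_force: 0.9
```

Emit:
{"op": "jog_arm", "data": {
  "motion": [
    [0, -0.0025, 0, 0, 0, 0, -1],
    [0, 0, 0, 0, 0, 0, -1]
  ]
}}

```text
time_s: 5.95
ee_pos: [0.4894, -0.0742, 0.1354]
eef_rot: [-3.141, 0.0, 0.044]
force: [-0.4, -1.4, -1.3]
grip_width: 0.0007
grip_force: 0.4
```

```bash
python3 -c "
from h import *
gear()
side(0,'pics/g.png',.336)"
```

```text
t 5.95 tcp gear mm [-0.1  9.6] z 0.1354 yawerr -0.006 F [-0.4 -1.4 -1.3]
pred knob [248.72156217 189.37663529] stick .080 [251.70173815 201.66014843]
```

View pics/g.png

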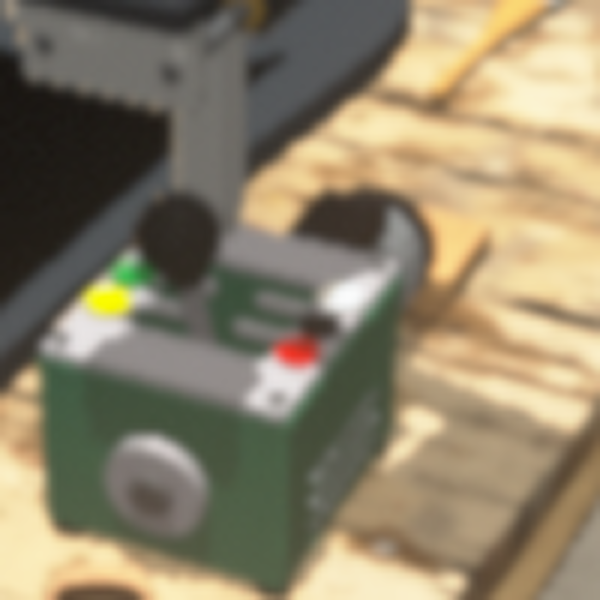

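Knob at (249.5, 190), with (248.7, 189.4) predicted for the left lane, so it is essentially there. I'll nudge 1.5 mm more, then go round to its near side.

Emit:
{"op": "jog_arm", "data": {
  "motion": [
    [0, -0.0015, 0, 0, 0, 0, -1],
    [0, 0, 0, 0, 0, 0, -1]
  ]
}}

```text
time_s: 6.2
ee_pos: [0.4894, -0.073, 0.1354]
eef_rot: [3.142, -0.0, 0.044]
force: [0.4, -0.7, -1.2]
grip_width: 0.0006
grip_force: 0.7
```

Emit:
{"op": "jog_arm", "data": {
  "motion": [
    [0, 0.01, 0, 0, 0, 0.006, -1],
    [0, 0.02, 0, 0, 0, 0, -1],
    [-0.03, 0, 0, 0, 0, 0, -1],
    [-0.03, 0, 0, 0, 0, 0, -1],
    [0, -0.02, 0, 0, 0, 0, -1]
  ]
}}

```text
time_s: 6.7
ee_pos: [0.4278, -0.0868, 0.1354]
eef_rot: [-3.142, 0.001, 0.035]
force: [1.0, 0.4, 0.7]
grip_width: 0.0005
grip_force: 0.0
```

Emit:
{"op": "jog_arm", "data": {
  "motion": [
    [0, -0.02, 0, 0, 0, 0, -1],
    [0, -0.019, 0, 0, 0, 0, -1],
    [0, 0, 0, 0, 0, 0, -1]
  ]
}}

```text
time_s: 7.0
ee_pos: [0.4285, -0.0455, 0.1357]
eef_rot: [-3.141, -0.0, 0.039]
force: [0.5, 0.2, -0.5]
grip_width: 0.0004
grip_force: 0.0
```

```bash
python3 -c "
from h import *
gear()"
```

```text
t 7.0 tcp gear mm [-59.6  41.3] z 0.1357 yawerr -0.011 F [ 0.5  0.2 -0.5]
```

Emit:
{"op": "jog_arm", "data": {
  "motion": [
    [0.014, 0, 0, 0, 0, -0.011, -1],
    [0.012, 0, 0, 0, 0, 0, -1],
    [0.006, 0, 0, 0, 0, 0, -1],
    [0.006, 0, 0, 0, 0, 0, -1],
    [0.006, 0, 0, 0, 0, 0, -1]
  ]
}}

```text
time_s: 7.5
ee_pos: [0.4725, -0.0447, 0.1354]
eef_rot: [-3.142, 0.001, 0.048]
force: [-1.2, -0.2, 2.2]
grip_width: 0.0005
grip_force: 0.9
```

Emit:
{"op": "jog_arm", "data": {
  "motion": [
    [0.006, 0, 0, 0, 0, 0, -1],
    [0.006, 0, 0, 0, 0, 0, -1],
    [0.006, 0, 0, 0, 0, 0, -1],
    [0.005, 0, 0, 0, 0, 0, -1],
    [0, 0, 0, 0, 0, 0, -1]
  ]
}}

```text
time_s: 8.0
ee_pos: [0.4958, -0.0431, 0.1353]
eef_rot: [-3.141, 0.0, 0.049]
force: [-0.5, 0.3, -0.4]
grip_width: -0.0
grip_force: 0.3
```

```bash
python3 -c "
from h import *
gear()
side(.28,'pics/i.png',.336)"
```

```text
t 8.0 tcp gear mm [ 7.8 40.3] z 0.1353 yawerr -0.001 F [-0.5  0.3 -0.4]
pred knob [235.77347186 187.32621507] stick .080 [243.65053641 200.24166583]
```

View pics/i.png

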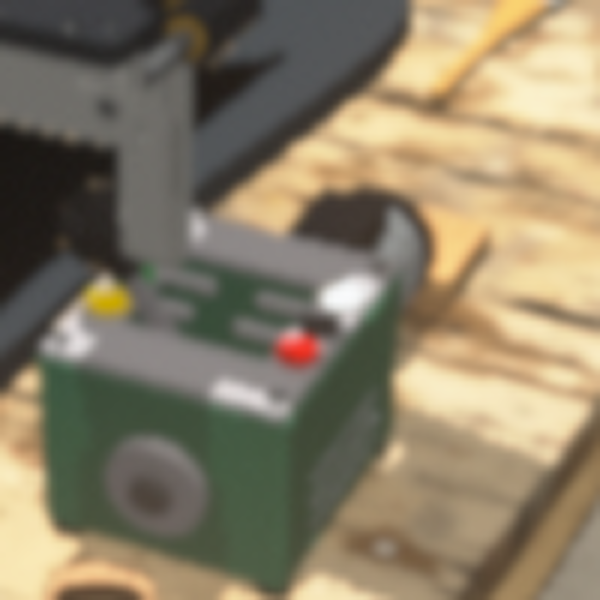

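The knob (about crop 95, 225) is moving into the far-left lane towards yellow. I'll push in small steps until the end stop is felt.

Emit:
{"op": "jog_arm", "data": {
  "motion": [
    [0.003, 0, 0, 0, 0, 0, -1],
    [0.003, 0, 0, 0, 0, 0, -1],
    [0, 0, 0, 0, 0, 0, -1]
  ]
}}

```text
time_s: 8.35
ee_pos: [0.5016, -0.0429, 0.1354]
eef_rot: [-3.142, -0.0, 0.049]
force: [-1.5, -0.8, 1.2]
grip_width: 0.0004
grip_force: 0.6
```

Emit:
{"op": "jog_arm", "data": {
  "motion": [
    [0.0015, 0, 0, 0, 0, 0, -1],
    [0, 0, 0, 0, 0, 0, -1]
  ]
}}

```text
time_s: 8.55
ee_pos: [0.5027, -0.0429, 0.1353]
eef_rot: [-3.142, 0.001, 0.049]
force: [-2.2, -0.0, -1.0]
grip_width: 0.0005
grip_force: 1.2
```

Emit:
{"op": "jog_arm", "data": {
  "motion": [
    [0.0015, 0, 0, 0, 0, 0, -1],
    [0, 0, 0, 0, 0, 0, -1]
  ]
}}

```text
time_s: 8.75
ee_pos: [0.504, -0.0428, 0.1352]
eef_rot: [-3.141, 0.001, 0.049]
force: [-4.7, -1.3, -2.7]
grip_width: 0.0002
grip_force: 2.4
```

```bash
python3 -c "
from h import *
gear()"
```

```text
t 8.75 tcp gear mm [16.  40.2] z 0.1352 yawerr -0.001 F [-4.7 -1.3 -2.7]
```

Emit:
{"op": "jog_arm", "data": {
  "motion": [
    [0.001, 0, 0, 0, 0, 0, -1],
    [0, 0, 0, 0, 0, 0, -1]
  ]
}}

```text
time_s: 8.95
ee_pos: [0.5048, -0.0428, 0.135]
eef_rot: [-3.141, 0.002, 0.049]
force: [-5.9, -1.2, -3.0]
grip_width: 0.0008
grip_force: 3.1
```

Emit:
{"op": "jog_arm", "data": {
  "motion": [
    [0.001, 0, 0, 0, 0, 0, -1],
    [0, 0, 0, 0, 0, 0, -1]
  ]
}}

```text
time_s: 9.15
ee_pos: [0.5055, -0.0427, 0.1348]
eef_rot: [-3.141, 0.003, 0.049]
force: [-8.1, -2.1, -3.2]
grip_width: 0.0004
grip_force: 3.8
```

Emit:
{"op": "jog_arm", "data": {
  "motion": [
    [0.001, 0, 0, 0, 0, 0, -1],
    [0, 0, 0, 0, 0, 0, -1],
    [-0.004, 0, 0, 0, 0, 0, -1],
    [-0.02, 0, 0, 0, 0, 0, -1],
    [-0.04, 0, 0, 0, 0, 0, -1]
  ]
}}

```text
time_s: 9.65
ee_pos: [0.4443, -0.0458, 0.1357]
eef_rot: [3.141, -0.002, 0.049]
force: [0.4, -0.0, 0.5]
grip_width: 0.0004
grip_force: 0.0
```

Emit:
{"op": "jog_arm", "data": {
  "motion": [
    [-0.02, 0.03, -0.03, 0, 0, 0, -1],
    [0, 0.03, -0.04, 0, 0, 0, -1],
    [0, 0.045, -0.02, 0, 0, 0, -1],
    [0, 0.048, 0, 0, 0, 0, -1],
    [0, 0.048, 0, 0, 0, 0, -1]
  ]
}}

```text
time_s: 10.15
ee_pos: [0.4337, -0.2497, 0.227]
eef_rot: [3.139, -0.004, 0.049]
force: [1.2, 0.8, -0.1]
grip_width: 0.0003
grip_force: 0.0
```

Emit:
{"op": "jog_arm", "data": {
  "motion": [
    [0, 0.048, 0, 0, 0, 0, -1],
    [0, 0.048, 0, 0, 0, 0, -1],
    [0, 0.048, 0, 0, 0, 0, -1],
    [0, 0.03, 0, 0, 0, 0, -1],
    [0, 0, 0, 0, 0, 0, -1]
  ]
}}

```text
time_s: 10.65
ee_pos: [0.4413, -0.4245, 0.2248]
eef_rot: [3.141, -0.001, 0.046]
force: [-0.4, 1.0, -0.8]
grip_width: 0.0002
grip_force: 0.0
```

Run:
```python
from h import *
gear();side(.336,'pics/j.png',.336);side(.3,'pics/j.png',.336)
d=np.load("pose.npz")
for f in(.3,.336):
    P=np.r_[d["R"]@[.125*np.sin(f),.125*np.sin(.336)*np.cos(f)]+d["o"],.03+.125*np.cos(.336)*np.cos(f)];print(f,proj("top",P))
o=np.zeros((590,750,3),np.uint8)
a=ctrl.camera("top")[160:230,200:350,::-1];b=cv2.imread("pics/j.png")
o[:350]=cv2.resize(a,None,fx=5,fy=5,interpolation=2);o[350:,:400]=b[60:460:,:][:360:,:400][100:340]
cv2.imwrite("pics/k.png",o)
```

```text
t 10.65 tcp gear mm [ -65.7 -337.9] z 0.2248 yawerr -0.004 F [-0.4  1.  -0.8]
pred knob [233.42858947 187.27025753] stick .080 [242.17237592 200.16797969]
pred knob [234.92482147 187.29281824] stick .080 [243.11646841 200.20729967]
0.3 [238.22074323 173.21827368]
0.336 [238.48736465 171.68069533]
```

View pics/k.png

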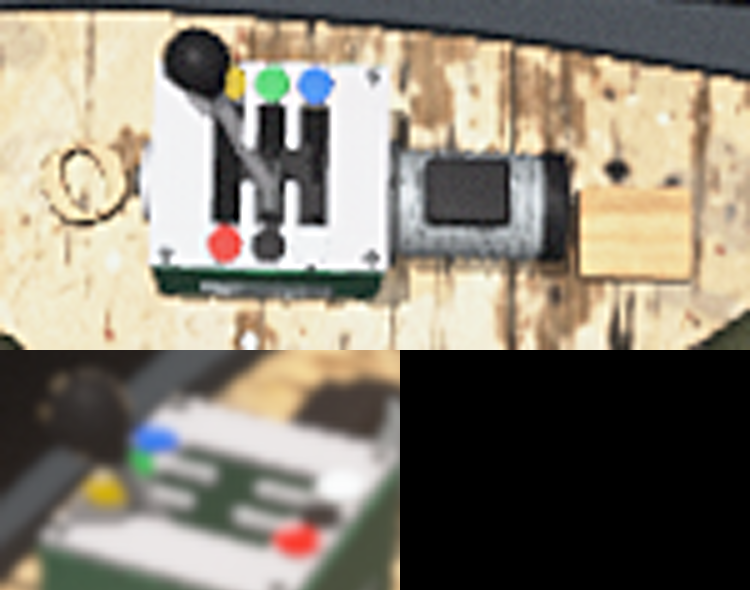

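The top view shows the lever in the far-left slot beside yellow, with the knob near (239, 172). I'll measure its depth more precisely.

Run:
```python
from h import *
im=ctrl.camera("top");g=im[162:185,228:252].max(2)
m=(g<75).astype(np.uint8);m=cv2.morphologyEx(m,cv2.MORPH_OPEN,np.ones((5,5),np.uint8))
c=cv2.findContours(m,0,1)[0];c=max(c,key=cv2.contourArea);(x,y),r=cv2.minEnclosingCircle(c)
M_=cv2.moments(m,True);print("circle",x+228,y+162,r,"cent",M_["m10"]/M_["m00"]+228,M_["m01"]/M_["m00"]+162,m.sum())
print("\n".join("".join("#" if v else "." for v in q) for q in (g<75)))
```

```text
circle 238.8636360168457 173.5 6.8288798332214355 cent 239.21875 173.47916666666666 96
.......#################
........................
........................
........................
........######..........
.......#########........
......##########........
......###########.......
.....#####.######.......
.....#####..######......
.....#############......
.....#############......
.....############.......
......###########.......
.......##########.......
........#########.......
...........######.......
.............##.........
........................
...................##...
...................##...
........................
...............#........
```

The force rose from about 2 N to 8 N at the expected TCP position, which is the end stop. The knob's image position agrees with fully home, and the hand is clear.

```bash
python3 -c "
from station import ctrl
print(ctrl.hand_in())"
```

```text
the job is handed in; nothing more can be done
None
```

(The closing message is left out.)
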